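# Cam-lock a test adapter into the display tester

### The job

Set the test adapter (the block with the T-shaped bolt, not the plain blank) flat in the guide of the display-test fixture and push it forward until it meets the spring contacts, with its T-bar inside the open hook of the cam disc. Then turn the cam clockwise by its crank post, about half a turn, until you feel the hook has drawn the adapter tight against the steel stops; stop as soon as it goes firm, because forcing it further damages the bolt. Let go of everything, with the cam left locked, and leave the other things on the bench where they are.

Things in the scene. Friction and masses are not known exactly. Their poses are not given: they have to be found in the camera images.
- cam_axis (a point): Point on the cam's upright turning axis, 22 mm above the bench: the bolt's height when the adapter is in the guide. Axes: x along the guide, the way the adapter is pushed in; y across it; z up. The cam's fixture is fixed to the bench; its base plate is 250 x 110 x 10 mm, from x = -180 to +70 mm here.
- guide (a point): Point on the base plate's top (10 mm above the bench), mid-way between the guide's rails, 94 mm before the cam axis; same axes. Steel rails run 60 to 150 mm before the cam axis, 63 mm apart (adapter 60 mm wide), with 45 degree lead-ins on top (up to 22 mm above the bench) and flared ends to 180 mm.
- receiver: The whole fixed display-test fixture. Origin on the bench under the cam axis; axes of cam_axis. Two brass spring contacts meet the adapter's front when its T-bar is 18 mm before the cam axis (its middle 98 mm before); they push back 4 N plus 0.8 N per mm. Beyond stand two steel stops, met after 3 to 5 mm more: their shims vary unseen.
- cam (a joint): Cam angle, rad: 0 = open, hook's mouth facing the adapter (starts within 0.2); grows clockwise seen from above, up to 4.3. The hook takes the T-bar at about 1.3 and draws it in 2.2 mm per rad, to over 2.5 against the soft contacts alone; it goes tight on the stops somewhere from 2.6 to 3.7: hidden shims differ. It stays where it is left.
- hook: The C-shaped steel hook (scroll) of the cam disc, about 60 mm across, 11 to 35 mm above the bench, turning with the cam; origin on the cam axis at bench height. Its mouth opens towards the adapter when the cam is at 0. It should end pulling the T-bar with 16 to 120 N.
- post (a point): Grip point of the upright black crank post, 14 mm across, 42 to 78 mm above the bench (point at 62), 45 mm from the cam axis, above a steel arm. At cam 0 it lies to +y of the axis (cam_axis frame) and swings past +x to -y. Pushing it takes 1 to 2 N free, 3 to 7 N against the contacts; on the stops it rises, and 3 N more is firm.
- rib (a point): Centre of the grip rib on top of the adapter: 40 mm long (along the adapter's x), 12 mm thick, 24 to 56 mm above the underside (point at 44). Axes: x towards the T-bolt, z up. The adapter weighs about 0.35 kg.
- adapter_mid (a point): Middle of the adapter's grey body (80 x 60 x 24 mm along its x, y, z), 12 mm above its underside, 32 mm below the rib point. Same axes as rib.
- tbar (a point): Middle of the upright T-bar (8 mm diameter, 22 mm tall) at the end of the adapter's bolt, 80 mm ahead of the adapter's middle and 40 mm ahead of its front face, 12 mm above its underside.
- blank: Bystander: a plain blank block like the adapter but without any bolt; origin under its centre.
- panel: Bystander: a dark phone display, 150 x 72 x 8 mm, flat on the bench.
- screwdriver: Bystander: a screwdriver, 160 mm long.
- dispenser: Bystander: a white dispenser bottle with a steel cap, 56 mm wide, 140 mm tall.
- swab_cup: Bystander: a steel cup, 64 mm wide, 70 mm tall.
- box_small: Bystander: a small cardboard box, 70 x 100 x 30 mm.
Mind the look-alikes: they are no part of the job. Leave any orange, pink or red look-alike of the part that bears rib alone.

How it is judged (in metres and radians):
On the way, in this order (a step that is already met when the one before it is completed fails the run):
1. the adapter lies flat in the guide against the spring contacts with its T-bar inside the open hook, the cam not yet turned (x of tbar in the frame of cam_axis between -0.0225 and -0.008 m and y of tbar in the frame of cam_axis between -0.006 and 0.006 m and z of tbar in the frame of cam_axis between -0.004 and 0.004 m and angle between adapter_mid's own z axis and vertical below 0.08 rad and value of joint cam below 0.6 rad), for 0.2 s.
2. the cam has been turned and its hook holds the T-bar (value of joint cam above 1.8 rad and contact force between hook and adapter above 4 N), for 0.2 s.
At the end, for the whole second after the job is handed in: Adapter flat in the guide (tilt < 0.08 rad), T-bar within 6 mm of the middle line, 4 mm of bolt height and 8 to 22.5 mm before the cam axis; cam past 2.2 rad, hook pulling the T-bar with over 16 N, which only the stops can resist; all at rest (x of tbar in the frame of cam_axis between -0.0225 and -0.008 m and y of tbar in the frame of cam_axis between -0.006 and 0.006 m and z of tbar in the frame of cam_axis between -0.004 and 0.004 m and angle between adapter_mid's own z axis and vertical below 0.08 rad and value of joint cam above 2.2 rad and contact force between hook and adapter above 16 N and linear speed of adapter below 0.01 m/s and velocity of joint cam below 0.05 rad/s); the robot touches nothing.
It fails at once if the hook pulls on the T-bar with more than 120 N (over-tightened) (contact force between hook and adapter above 120 N).
It fails at once if another thing on the bench is moved by more than 20 mm (distance of any of blank, panel, screwdriver, dispenser, swab_cup, box_small from where it was at the start of the episode above 0.02 m).
It also fails if it takes over 72 s, if anything falls off the work surface, if the arm or the gripper's body presses on something with over 40 N, if the wrist force passes 120 N, or if a joint passes its speed limit or range.

### The arm

A 7-joint arm with a two-finger parallel gripper is mounted at the origin on the work surface. World frame = base frame: x ahead of the robot, y to its left, z up, the work surface at z = 0. Lengths are in mm, angles in rad, forces in N, time in s.
With the tool pointing down it reaches from about 425 to 950 mm from the base axis. Payload 4.7 kg.
Tool frame: the origin (TCP) lies at the very end of the fingers, on their centre line; the grasp point (between the pads) lies 19 mm behind it; z points along the fingers, y is the line along which they close (so a half turn about z gives the same grasp; the last joint's range is limited). The gripper opens to 87 mm and grips with 3 to 60 N. Pads are 19 mm wide; open, the fingers measure 117 mm over their backs; the gripper's body (75 mm by 190 mm) begins 51 mm behind the grasp point.
Start: joints at [-0.029, 0.469, -0.049, 1.532, 0.024, 1.141, -0.082], TCP at [675.018, 0.046, 222.573] pointing down, gripper open.
Joint ranges: [-2.59, 2.59], [-0.33, 1.99], [-1.39, 1.29], [0.1, 2.45], [-1.04, 4.18], [0.21, 1.99], [-2.66, 2.66]. Speed limits (rad/s): [2.57, 2.57, 3.14, 3.14, 3.14, 3.14, 3.14].

### API

Orientations are given as [roll, pitch, yaw] about the fixed x, y, z axes, in that order (R = Rz(yaw) Ry(pitch) Rx(roll)).
In Python, from bench import robot gives the robot as it stands. The module is installed in compiled form; this text tells all that it offers.
- The arm moves only by the tool drive_tool, never from a script. Its argument "series" is a list that holds one entry, the list of rows, each a list of 5 numbers: the finger opening in mm, from 0 to 87, then the shift along the tool's x, y, z in mm, then the turn about the tool's z in units of 5 degrees (1.0 is 5 degrees). In form: [[[hand, x, y, z, roll], ...]]. A call has 1 to 20 rows; each row is the pose to reach, as a shift and turn from the pose commanded when the call began, along the tool's axes at that moment; what a row does not reach only later rows make up. A row lasts 1/8 s, in which the tool goes at most 62.5 mm and 10.7 degrees, less where a joint would pass 70% of its speed; a pose out of reach is approached as far as the arm can. A call with a gripper value outside its range is refused whole. The fingers move at their own pace and stop on an object; "newtons" is the grip in N (left out, the last holds). Time passes only in rows, so rows that repeat a pose let the fingers close. It gives the time, the measured TCP pose, the force, the opening and the grip force at its end, in the units of the state.
- robot.observe(): the state, without advancing time (a new reading comes with each control period).
- robot.grab_frame(name): name is "scene" or "side" or "wrist"; returns the picture (400x640x3 uint8, red, green, blue); there is no depth.
- robot.get_calibration(name): a dict with "intrinsics" (3x3 intrinsics, pixels), "camera_from_world" (4x4, takes a point from world to camera coordinates); the wrist camera has in their place "hand_eye" (4x4, takes a point from camera to tool coordinates, whose origin is the TCP and whose axes are the flange's). Camera axes: x right, y down, z forward; pixel columns grow to the right and rows downward; lengths in mm; the calibration is good to about 2 mm. The wrist camera is an equidistant fisheye: a pixel r from the principal point sees the ray r / f radians off the axis. A picture is of the moment at which its call begins: read the wrist's pose just before it. get_calibration takes no time and is no camera call.
- robot.close_job(): hands the job in; it is judged then, once.
The state is a dict: "time": time; "qpos": joint angles; "dq": joint speeds; "joint_torque": joint torques, N m; "position": TCP position; "orientation": TCP orientation; "ft_force": force on the tool from outside, world axes, zero at the start; "moment": the same for the moment, N m; "finger_gap": finger opening in mm; "grasp_force": force on a finger pad.
Only numpy, scipy, OpenCV 4.12 (cv2) and the standard library are available. Lean on these libraries where they do the work, as an engineer would, in place of code of your own. Each camera call takes 0.05 s, during which the arm holds its last target. There are 200 camera calls.

## Working session

There is one attempt and no reset: what is moved stays moved. The work goes in short steps, Python scripts to look and compute and a tool call to move; the robot and the scene stay as the last step left them, time stands still between calls to the robot, and variables do not carry over. Pictures are saved under pics/ and viewed, at most 10 in all, crops included, and the job is handed in when it is done.

Besides the shell and the picture viewer there is one more tool, called after "Request:" as name(argument=value, ...) on one line, values as JSON. drive_tool: Moves the arm, as the interface text tells. Its arguments: {"type":"object","properties":{"series":{"type":"array"},"newtons":{"type":"number"}},"required":["series"]}

```bash
mkdir -p pics; cat > h.py <<'E'
import numpy as np, cv2
from bench import robot
from scipy.spatial.transform import Rotation as R
def save(n,f): 
    im=robot.grab_frame(n); cv2.imwrite(f'pics/{f}.png',im[:,:,::-1]); return im
def ray(name,u,v,st=None):
    c=robot.get_calibration(name); K=np.array(c["intrinsics"])
    if name!='wrist':
        T=np.linalg.inv(np.array(c["camera_from_world"])); d=np.linalg.inv(K)@[u,v,1]
    else:
        st=st or robot.observe(); W=np.eye(4); W[:3,:3]=R.from_euler('xyz',st["orientation"]).as_matrix(); W[:3,3]=st["position"]
        T=W@np.array(c["hand_eye"]); x=(u-K[0,2])/K[0,0]; y=(v-K[1,2])/K[1,1]; r=np.hypot(x,y)+1e-9
        d=np.array([x/r*np.sin(r),y/r*np.sin(r),np.cos(r)])
    return T[:3,3],T[:3,:3]@d
def onz(name,u,v,z,st=None):
    o,d=ray(name,u,v,st); return (o+d*(z-o[2])/d[2]).round(1)
E
python3 - <<'E'
from h import *
s=robot.observe(); print(s)
a=save('scene','s0');b=save('side','d0');w=save('wrist','w0')
cv2.imwrite('pics/all0.png',np.vstack([a,b])[:,:,::-1][:, :])
for n in('scene','side','wrist'):print(n,robot.get_calibration(n))
E
```

```text
{'time': 0.0, 'qpos': array([-0.02891091,  0.46942459, -0.04856972,  1.53368633,  0.02413052,
        1.1410395 , -0.08228103]), 'dq': array([-0.0007907 , -0.00097663,  0.00077488,  0.00194174, -0.00044878,
       -0.00046551,  0.00174377]), 'joint_torque': array([ 8.49551179e-05, -5.07972229e+01, -8.03461717e-02, -2.36155879e+01,
       -6.12773141e-02,  3.78107757e-02,  1.50727069e-04]), 'position': array([ 6.74390345e+02, -7.56131560e-03,  2.21513970e+02]), 'orientation': array([-3.13962460e+00,  1.13396596e-04,  1.57084802e+00]), 'ft_force': array([ 0.0502787 ,  0.50341062, -0.04774642]), 'moment': array([ 0.02849758,  0.01351717, -0.03482251]), 'grasp_force': 0.0, 'finger_gap': 86.7123393009617}
scene {'intrinsics': array([[425.1629876 ,   0.        , 321.55549684],
       [  0.        , 425.1629876 , 198.02497903],
       [  0.        ,   0.        ,   1.        ]]), 'camera_from_world': array([[ 5.84625131e-01,  8.11302832e-01,  1.08229442e-03,
        -2.56213177e+02],
       [ 6.72520069e-01, -4.83871185e-01, -5.59986994e-01,
        -3.75635044e+02],
       [-4.53795343e-01
[... 516 characters left out ...]
      [ 5.93889933e-01,  5.96949304e-01, -5.39394360e-01,
         1.21593388e+03],
       [ 0.00000000e+00,  0.00000000e+00,  0.00000000e+00,
         1.00000000e+00]])}
wrist {'intrinsics': array([[309.70691629,   0.        , 320.32178768],
       [  0.        , 309.70691629, 202.81498151],
       [  0.        ,   0.        ,   1.        ]]), 'hand_eye': array([[ 2.27897869e-04, -9.55567667e-01, -2.94771746e-01,
         8.15673560e+01],
       [ 9.99999786e-01,  3.68416776e-05,  6.53702763e-04,
        -5.51460517e-01],
       [-6.13797338e-04, -2.94771832e-01,  9.55567470e-01,
        -1.62572472e+02],
       [ 0.00000000e+00,  0.00000000e+00,  0.00000000e+00,
         1.00000000e+00]])}
```

View pics/s0.png

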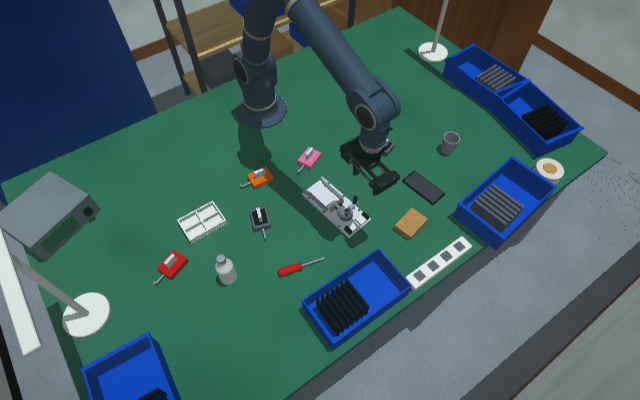

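View pics/w0.png

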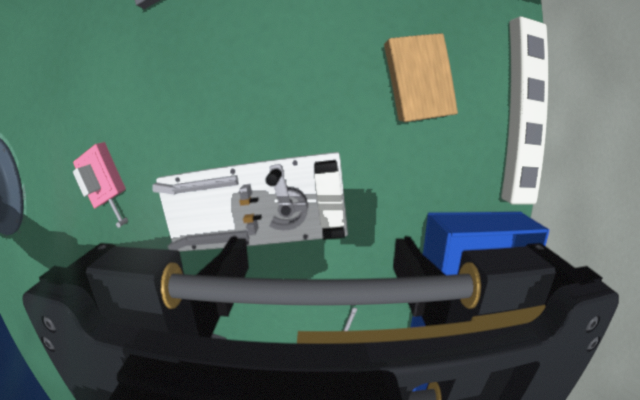

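```bash
python3 - <<'E'
from h import *
s=cv2.imread('pics/s0.png');d=cv2.imread('pics/d0.png')
c=cv2.resize(s[185:255,215:315],(600,420),interpolation=cv2.INTER_CUBIC) 
cv2.imwrite('pics/c1.png',c)
w=cv2.imread('pics/w0.png'); cv2.imwrite('pics/c2.png',cv2.resize(w[135:265,145:365],(792,468),interpolation=cv2.INTER_CUBIC))
for n,u,v in(('scene',260,218),('scene',264,237),('scene',309,157)):print(onz(n,u,v,22))
for u,v in((286,206),(340,155),(346,234),(160,178),(172,250)):print(onz('wrist',u,v,10))
print(onz('wrist',273,177,78),onz('wrist',286,203,35),onz('wrist',120,222,22))
E
```

```text
[ 472.1 -290.1   22. ]
[ 545.  -318.3   22. ]
[345.9   6.7  22. ]
[630.2 -38.2  10. ]
[697.9  27.   10. ]
[707.7 -76.7  10. ]
[456.2   1.3  10. ]
[ 457.6 -106.1   10. ]
[625.8  14.6  78. ] [633.3 -26.5  35. ] [380.4 -59.8  22. ]
```

View pics/c1.png

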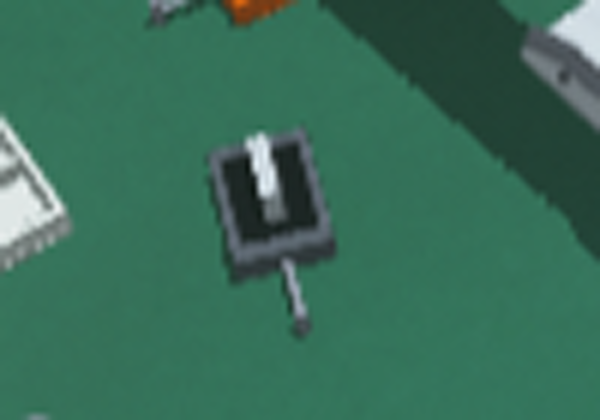

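View pics/c2.png

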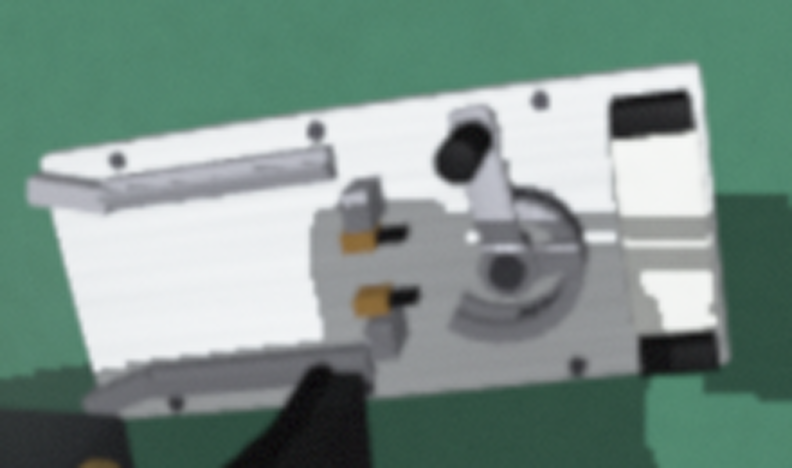

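View pics/d0.png

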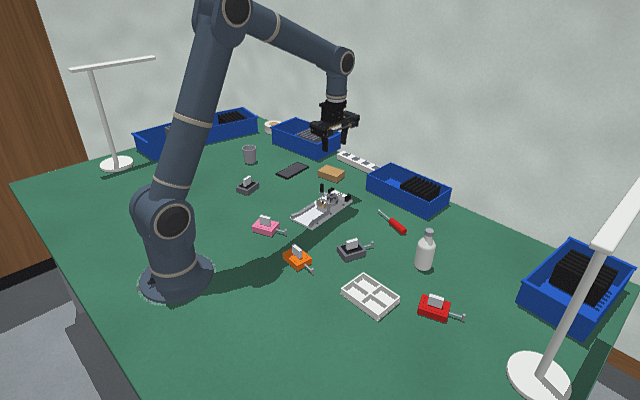

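Candidates: grey block with bolt at scene (260,218) is the adapter. The grey boltless block at side (247,185) is the blank. Orange (258,178), pink (309,157) and red (172,265) are decoys. The crop shows the bolt and T-bar at (264,238). The fixture axis is about (633,-33), yaw about 6°. I'm moving above the adapter.

Request:
drive_tool(series=[[[87,-276,-239,30,22.2],[87,-276,-239,30,22.2],[87,-276,-239,30,22.2],[87,-276,-239,30,22.2],[87,-276,-239,30,22.2],[87,-276,-239,30,22.2],[87,-276,-239,30,22.2],[87,-276,-239,30,22.2],[87,-276,-239,30,22.2],[87,-276,-239,30,22.2],[87,-276,-239,30,22.2],[87,-276,-239,30,22.2],[87,-276,-239,30,22.2],[87,-276,-239,30,22.2]]], newtons=30)

```text
time: 1.9
position: [436.0, -276.0, 192.5]
orientation: [-3.141, -0.0, -0.366]
ft_force: [-0.0, 0.7, -0.3]
finger_gap: 87.3
grasp_force: 0.0
```

```bash
python3 - <<'E'
from h import *
s=robot.observe(); print(s['time'],s['position'],s['orientation'],s['qpos'])
save('wrist','w1')
E
```

```text
1.9 [ 435.99127476 -275.95176836  192.5248754 ] [-3.14146479e+00 -4.76280717e-05 -3.66018323e-01] [ 0.13930804  0.24755061  0.40965289  1.96109199 -0.11991326  0.95607598
 -1.32966747]
```

View pics/w1.png

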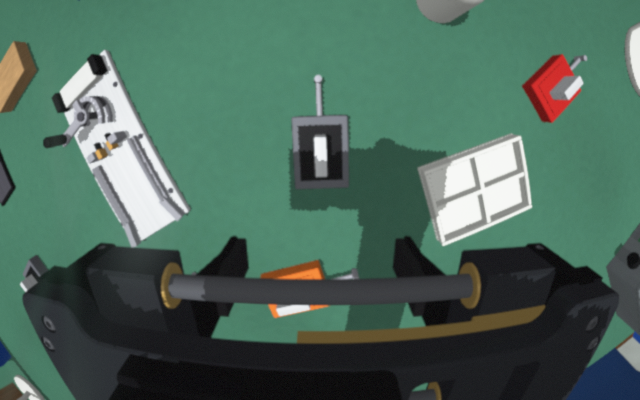

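The adapter is upright and nearly aligned: T-bar at (318,78), body (293–349, 116–188), rib at (321,155).

```bash
python3 - <<'E'
from h import *
t=onz('wrist',318.5,78,22); c=[onz('wrist',u,v,24) for u,v in((292,117),(349,115),(349,187),(294,189))]
m=np.mean(c,0); print(t,c,m, np.linalg.norm(t-m))
for u,v in ((315,137),(326,137),(326,176),(315,176)): print(onz('wrist',u,v,56))
a=np.arctan2(*(t-m)[1::-1]);print(np.degrees(a), np.degrees(np.arctan2(*(c[1]-c[2]+c[0]-c[3])[1::-1])))
s=robot.observe(); Rm=R.from_euler('xyz',s['orientation']).as_matrix()
print('shift tool',Rm.T@(np.r_[m[:2],29]-s['position']))
E
```

```text
[ 544.7 -315.4   22. ] [array([ 515.7, -274.3,   24. ]), array([ 496.1, -331.4,   24. ]), array([ 422. , -304.4,   24. ]), array([ 441.6, -246.8,   24. ])] [ 468.85  -289.225   24.   ] 80.26427053801712
[ 489.1 -290.7   56. ]
[ 485.3 -300.6   56. ]
[ 449.2 -286.9   56. ]
[ 453.1 -276.8   56. ]
-19.03899072620955 -20.190811338008054
shift tool [ 35.40701488   0.63799857 163.55590226]
```

Request:
drive_tool(series=[[[60,35.5,0.7,60,-0.2],[60,35.5,0.7,110,-0.2],[60,35.5,0.7,140,-0.2],[60,35.5,0.7,155,-0.2],[60,35.5,0.7,163,-0.2],[60,35.5,0.7,163,-0.2],[0,35.5,0.7,163,-0.2],[0,35.5,0.7,163,-0.2],[0,35.5,0.7,163,-0.2],[0,35.5,0.7,163,-0.2],[0,35.5,0.7,163,-0.2],[0,35.5,0.7,163,-0.2],[0,35.5,0.7,158,-0.2],[0,35.5,0.7,140,-0.2],[0,35.5,0.7,100,-0.2],[0,35.5,0.7,63,-0.2],[0,35.5,0.7,63,-0.2]]], newtons=45)

```text
time: 4.08
position: [470.9, -290.7, 133.1]
orientation: [3.141, -0.008, -0.349]
ft_force: [0.6, 0.5, -4.1]
finger_gap: 11.7
grasp_force: 45.0
```

Request:
drive_tool(series=[[[0,-10,-48,0,-1.5],[0,-20,-96,0,-3],[0,-30,-145,0,-4.5],[0,-41,-193,0,-5.2],[0,-50.6,-241,0,-5.2],[0,-50.6,-241,0,-5.2],[0,-50.6,-241,0,-5.2],[0,-50.6,-241,0,-5.2]]])

```text
time: 5.08
position: [503.1, -47.1, 129.1]
orientation: [3.141, 0.001, 0.102]
ft_force: [0.3, -0.1, -4.2]
finger_gap: 11.6
grasp_force: 45.0
```

```bash
python3 - <<'E'
from h import *
s=robot.observe(); print(s['time'],s['position'],s['orientation'],s['ft_force'])
w=save('wrist','w2'); cv2.imwrite('pics/w2c.png',cv2.resize(w[0:300,160:500,::-1],(680,600),interpolation=cv2.INTER_CUBIC))
E
```

```text
5.075 [503.12385794 -47.12113377 129.1186945 ] [3.14111748e+00 1.08581208e-03 1.02118945e-01] [ 0.33389203 -0.11255359 -4.16663052]
```

View pics/w2c.png

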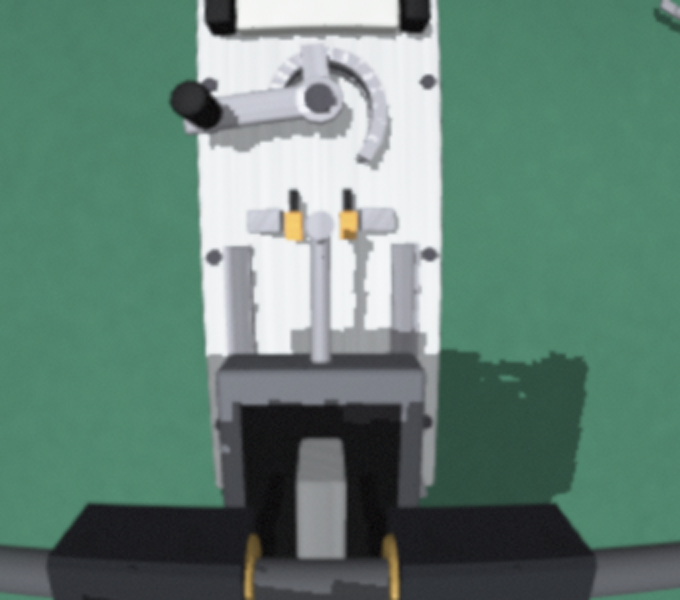

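```bash
python3 - <<'E'
from h import *
s=robot.observe(); Rm=R.from_euler('xyz',s['orientation']).as_matrix()
def P(cu,cv,z):
    p=onz('wrist',160+cu/2,cv/2,z); return p,(Rm.T@(p-s['position'])).round(1)
for n,u,v,z in(('tbar',320,224,123),('bolt base',320,362,112),('L1',198,150,10),('L2',207,380,10),('R1',441,150,10),('R2',436,400,10),('hub',319,98,42),('post',188,98,78),('railLtip',240,247,22),('railRtip',403,245,22),('contL',293,225,25),('contR',348,225,25),('backL',230,34,22),('backR',405,34,22),('screwL',210,84,10),('screwR',428,82,10),('screwL2',214,257,10),('screwR2',429,254,10)): print(n,*P(u,v,z))
E
```

```text
tbar [582.6 -38.4 123. ] [79.8 -0.5  6.2]
bolt base [542.  -42.5 112. ] [39.  -0.6 17.2]
L1 [611.5  19.8  10. ] [114.6 -55.5 119.1]
L2 [504.4   7.6  10. ] [  6.8 -54.3 119.2]
R1 [622.6 -89.1  10. ] [114.5  53.9 119.2]
R2 [ 505.7 -102.3   10. ] [ -3.1  55.1 119.3]
hub [633.3 -32.8  42. ] [130.9  -1.   87.2]
post [623.2  11.3  78. ] [125.3 -45.9  51.1]
railLtip [568.9  -4.9  22. ] [ 69.6 -35.3 107.2]
railRtip [577.  -75.1  22. ] [ 70.6  35.3 107.2]
contL [580.5 -27.1  25. ] [ 78.9 -12.  104.2]
contR [582.9 -50.3  25. ] [ 78.9  11.3 104.2]
backL [664.1   9.1  22. ] [165.8 -39.5 107.1]
backR [671.7 -66.1  22. ] [165.7  36.  107.1]
screwL [642.8  17.6  10. ] [145.5 -50.2 119.1]
screwR [653.7 -79.9  10. ] [146.4  47.9 119.2]
screwL2 [562.7   8.1  10. ] [ 64.8 -48.9 119.2]
screwR2 [574.1 -89.1  10. ] [ 66.3  49.  119.2]
```

Request:
drive_tool(series=[[[0,0,0,40,-0.1],[0,0,0,65,-0.1],[0,0,0,76,-0.1],[0,0,0,82,-0.1],[0,0,0,85,-0.1],[0,0,0,87,-0.1],[0,0,0,87,-0.1],[0,0,0,87,-0.1]]])

```text
time: 6.12
position: [504.6, -46.3, 43.1]
orientation: [3.141, -0.002, 0.113]
ft_force: [1.4, -4.5, -1.9]
finger_gap: 11.8
grasp_force: 45.0
```

Request:
drive_tool(series=[[[0,0,0.7,0,0],[0,0,1.0,0,0],[0,0,1.0,1,0],[0,0,1.0,2,0],[0,0,1.0,2,0],[0,0,1.0,2,0]]])

```text
time: 6.88
position: [503.6, -46.5, 40.4]
orientation: [-3.141, 0.001, 0.114]
ft_force: [0.6, -2.9, -3.5]
finger_gap: 12.0
grasp_force: 45.0
```

Request:
drive_tool(series=[[[0,0,0.5,0.5,0],[0,0,0.6,1,0],[0,0,0.6,1.5,0],[0,0,0.6,2,0],[0,0,0.6,2,0]]])

```text
time: 7.5
position: [503.6, -46.6, 39.5]
orientation: [-3.141, 0.001, 0.114]
ft_force: [-4.3, 0.3, 8.5]
finger_gap: 11.7
grasp_force: 45.0
```

Request:
drive_tool(series=[[[0,0,0,-0.8,0],[0,5,0,-0.8,0],[0,11,0,-0.8,0],[0,17,0,-0.8,0],[0,23,0,-0.8,0],[0,28,0,-0.8,0],[0,30,0,-0.8,0],[0,30,0,-0.8,0],[0,30,0,-0.8,0]]])

```text
time: 8.62
position: [533.0, -43.4, 39.5]
orientation: [-3.141, 0.002, 0.113]
ft_force: [-3.6, -0.7, 4.8]
finger_gap: 11.5
grasp_force: 45.0
```

Request:
drive_tool(series=[[[0,1,0,-0.5,0],[0,2,0,-0.5,0],[0,3,0,-0.5,0],[0,4,0,-0.5,0],[0,4,0,-0.5,0],[0,4,0,-0.5,0]]])

```text
time: 9.38
position: [535.9, -43.1, 39.6]
orientation: [-3.141, 0.004, 0.113]
ft_force: [-6.2, -0.6, 4.1]
finger_gap: 11.8
grasp_force: 45.0
```

Request:
drive_tool(series=[[[0,1,0,-0.4,0],[0,2,0,-0.4,0],[0,2.5,0,-0.4,0],[0,2.5,0,-0.4,0],[0,2.5,0,-0.4,0]]])

```text
time: 10.0
position: [537.2, -43.0, 39.7]
orientation: [-3.14, 0.006, 0.113]
ft_force: [-8.0, 0.5, 3.9]
finger_gap: 11.3
grasp_force: 45.0
```

```bash
python3 - <<'E'
from h import *
s=robot.observe(); print(s['time'],s['position'],s['orientation'],s['ft_force'])
w=save('wrist','w3'); cv2.imwrite('pics/w3c.png',cv2.resize(w[20:220,200:440,::-1],(720,600),interpolation=cv2.INTER_CUBIC))
E
```

```text
10.0 [537.15705417 -42.95441379  39.70455845] [-3.14032608  0.00640598  0.11333408] [-7.98960986  0.46556557  3.94191802]
```

View pics/w3c.png

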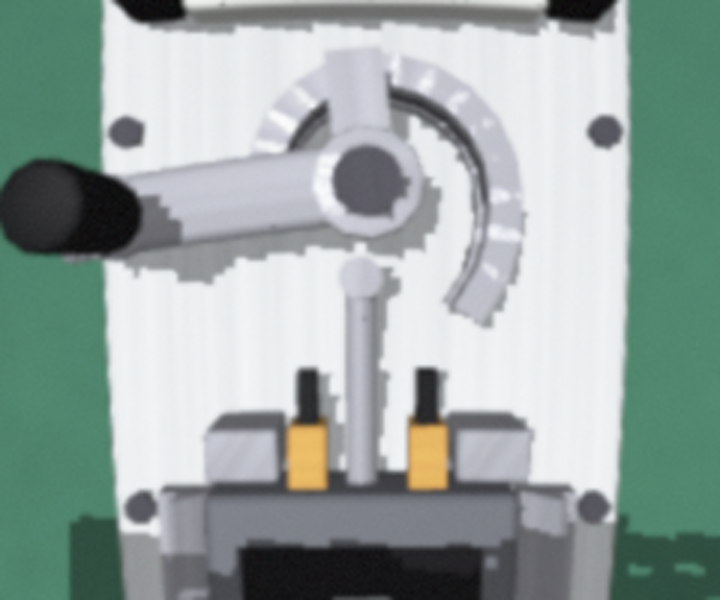

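The adapter front now meets both brass contacts, with the T-bar at crop (362,277) inside the hook mouth. The post top is at (45,207) and the hub at (368,180).

```bash
python3 - <<'E'
from h import *
s=robot.observe(); Rm=R.from_euler('xyz',s['orientation']).as_matrix()
for n,u,v,z in(('tbar',362,277,33),('hub',368,180,42),('post',43,207,78),('postbase',112,210,44),('face',362,487,34),('screwL',127,132,10),('screwR',604,131,10),('railL',180,488,22)):
    p=onz('wrist',200+u/3,20+v/3,z); print(n,p,(Rm.T@(p-s['position'])).round(1))
E
```

```text
tbar [616.2 -33.7  33. ] [79.6 -0.3  6.2]
hub [633.1 -32.8  42. ] [96.4  0.7 -2.9]
post [623.   10.6  78. ] [ 91.1 -43.6 -38.8]
postbase [624.2  10.   44. ] [ 92.4 -42.8  -4.8]
face [577.8 -38.1  34. ] [40.9 -0.2  5.5]
screwL [642.2  17.9  10. ] [111.4 -48.6  29.1]
screwR [653.7 -79.7  10. ] [111.8  49.7  29. ]
railL [570.7  -2.   22. ] [ 38.  -36.9  17.5]
```

Request:
drive_tool(series=[[[11,-1.5,0,-0.4,0],[30,-1.5,0,-0.4,0],[40,-1.5,0,-0.4,0],[40,-1.5,0,-0.4,0],[40,-1.5,0,-0.4,0],[40,-1.5,0,-15,0],[40,-1.5,0,-45,0],[40,-1.5,0,-75,0],[40,-1.5,0,-75,0]]])

```text
time: 11.18
position: [541.0, -43.4, 118.5]
orientation: [3.141, -0.007, 0.113]
ft_force: [-0.3, -0.1, -1.0]
finger_gap: 39.8
grasp_force: 0.0
```

```bash
python3 - <<'E'
from h import *
s=robot.observe(); print(s['time'],s['position'],s['orientation'],s['ft_force'],s['qpos'])
w=save('wrist','w4'); cv2.imwrite('pics/w4c.png',cv2.resize(w[20:260,180:460,::-1],(700,600),interpolation=cv2.INTER_CUBIC))
E
```

```text
11.175 [540.96998984 -43.36471237 118.46234663] [ 3.14105188 -0.00669     0.11326285] [-0.29469755 -0.12455657 -0.97272145] [-0.16743021  0.37230274  0.21279905  1.96988048 -0.10755581  0.80325304
 -1.35203588]
```

View pics/w4c.png

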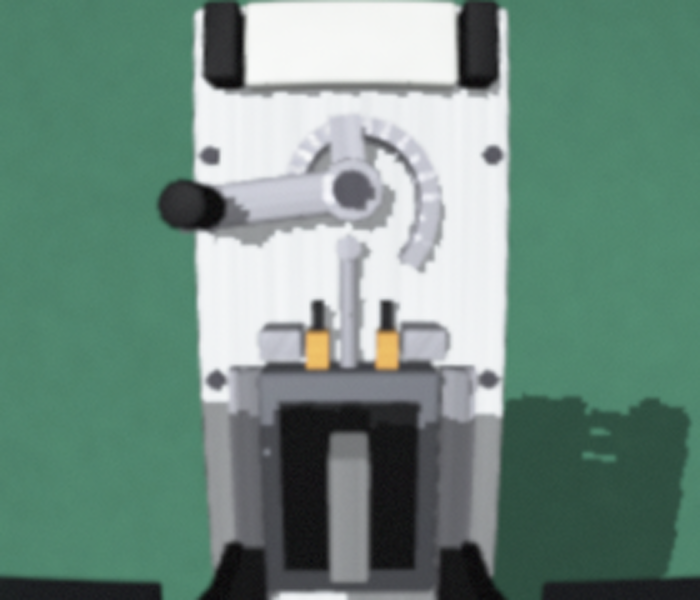

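Request:
drive_tool(series=[[[40,87.7,-44.6,0,-24.2],[40,87.7,-44.6,0,-24.2],[40,87.7,-44.6,0,-24.2],[40,87.7,-44.6,0,-24.2],[40,87.7,-44.6,0,-24.2],[40,87.7,-44.6,0,-24.2],[40,87.7,-44.6,0,-24.2],[40,87.7,-44.6,0,-24.2],[40,87.7,-44.6,0,-24.2],[40,87.7,-44.6,0,-24.2],[40,87.7,-44.6,0,-24.2],[40,87.7,-44.6,0,-24.2],[40,87.7,-44.6,0,-24.2],[40,87.7,-44.6,0,-24.2]]])

```text
time: 12.98
position: [620.5, 11.0, 114.7]
orientation: [-3.141, -0.001, 2.225]
ft_force: [-0.2, 1.4, 0.2]
finger_gap: 40.1
grasp_force: 0.0
```

```bash
python3 - <<'E'
from h import *
s=robot.observe(); print(s['time'],s['position'],s['orientation'],s['ft_force'],s['qpos'])
E
```

```text
12.975 [620.46014699  11.02993456 114.70531135] [-3.14080002e+00 -6.21121394e-04  2.22454834e+00] [-0.23210202  1.35510062  0.19828693] [ 0.13942245  0.50953596 -0.30710012  1.75985533  0.18886654  0.90209834
  0.40498984]
```

Request:
drive_tool(series=[[[40,-1.7,1.9,10,0],[40,-1.7,1.9,40,0],[40,-1.7,1.9,60,0],[40,-1.7,1.9,68,0],[40,-1.7,1.9,68,0],[0,-1.7,1.9,68,0],[0,-1.7,1.9,68,0],[0,-1.7,1.9,68,0],[0,-1.7,1.9,68,0],[0,-1.7,1.9,68,0]]], newtons=25)

```text
time: 14.22
position: [623.7, 11.0, 47.7]
orientation: [3.141, 0.0, 2.225]
ft_force: [-0.8, 0.3, 2.5]
finger_gap: 13.1
grasp_force: 25.0
```

```bash
cat > arc.py <<'E'
import sys
from h import *
C=np.array([633.2,-33.]);g=float(sys.argv[3]) if len(sys.argv)>3 else 0
s=robot.observe();p=s['position'][:2];yaw=s['orientation'][2];f=s['ft_force'][:2]
a0=np.arctan2(*(p-C)[::-1]);tx=np.array([np.cos(yaw),np.sin(yaw)]);ty=np.array([np.sin(yaw),-np.cos(yaw)])
t=np.array([np.sin(a0),-np.cos(a0)])
print('r',np.linalg.norm(p-C),'cam',np.radians(96.4)-a0,'push',-f@t,'radial',f@(p-C)/45,'z',s['position'][2],'t',s['time'])
step,n=float(sys.argv[1]),int(sys.argv[2])
for k in range(1,n+1):
    a=a0-np.radians(step*k);q=C+45*np.array([np.cos(a),np.sin(a)])-p
    print(k*step,round(q@tx,1),round(q@ty,1),end='; ')
E
python3 arc.py 10 10
```

```text
r 44.98488933751573 cam -0.10155367704114249 push 0.7290870653469063 radial 0.48582994114667166 z 47.69357170242035 t 14.225
10.0 -3.9 6.8; 20.0 -9.0 12.8; 30.0 -15.0 17.8; 40.0 -21.9 21.7; 50.0 -29.2 24.3; 60.0 -37.0 25.6; 70.0 -44.8 25.6; 80.0 -52.5 24.2; 90.0 -59.9 21.5; 100.0 -66.7 17.5;
```

Request:
drive_tool(series=[[[0,-3.9,6.8,0,0],[0,-9,12.8,0,0],[0,-15,17.8,0,0],[0,-21.9,21.7,0,0],[0,-29.2,24.3,0,0],[0,-37,25.6,0,0],[0,-44.8,25.6,0,0],[0,-52.5,24.2,0,0],[0,-52.5,24.2,0,0],[0,-52.5,24.2,0,0]]])

```text
time: 15.48
position: [675.2, -13.4, 47.2]
orientation: [3.138, -0.002, 2.226]
ft_force: [1.8, 5.2, -0.6]
finger_gap: 13.1
grasp_force: 25.0
```

```bash
python3 arc.py 8 8
```

```text
r 46.360565397305905 cam 1.245115386784493 push 3.9772745067169257 radial 3.96610329817376 z 47.225977438256685 t 15.475
8.0 -5.7 -3.1; 16.0 -11.4 -5.7; 24.0 -16.7 -9.1; 32.0 -21.5 -13.2; 40.0 -25.7 -17.9; 48.0 -29.1 -23.1; 56.0 -31.8 -28.8; 64.0 -33.7 -34.8;
```

Request:
drive_tool(series=[[[0,-5.7,-3.1,0,0],[0,-11.4,-5.7,0,0],[0,-16.7,-9.1,0,0],[0,-21.5,-13.2,0,0],[0,-21.5,-13.2,0,0],[0,-21.5,-13.2,0,0]]])

```text
time: 16.23
position: [684.3, -38.3, 47.6]
orientation: [3.126, 0.006, 2.226]
ft_force: [16.2, 6.1, -12.6]
finger_gap: 12.7
grasp_force: 25.1
```

```bash
python3 arc.py 5 9
```

```text
r 51.34200234932226 cam 1.7852713646102734 push 7.746457713725548 radial 17.651202020032528 z 47.59786633695878 t 16.225
5.0 1.6 -7.4; 10.0 -0.8 -10.5; 15.0 -3.0 -13.7; 20.0 -4.9 -17.2; 25.0 -6.5 -20.7; 30.0 -7.8 -24.5; 35.0 -8.8 -28.3; 40.0 -9.4 -32.1; 45.0 -9.7 -36.1;
```

Request:
drive_tool(series=[[[30,0,0,0,0],[40,0,0,0,0],[40,0,0,0,0]]])

```text
time: 16.6
position: [676.7, -42.1, 46.9]
orientation: [-3.14, 0.0, 2.225]
ft_force: [0.6, -0.8, 0.4]
finger_gap: 34.6
grasp_force: 0.0
```

```bash
python3 arc.py 5 1; python3 -c "
from h import *
a=save('scene','s5');b=save('side','d5')
sc=a[160:250,280:400];sd=b[160:250,270:390]
cv2.imwrite('pics/c5.png',np.hstack([cv2.resize(x,(400,300),interpolation=2) for x in(sc,sd)])[:,:,::-1])"
```

```text
r 44.41822526009919 cam 1.8896052357050201 push -0.6339809101173214 radial 0.6911548410324323 z 46.94003344145145 t 16.6
5.0 -2.9 -2.7;
```

Request:
drive_tool(series=[[[40,0,0,-30,0],[40,0,0,-75,0],[40,-25,60,-75,-2],[40,-25,60,-75,-4],[40,-25,60,-75,-6],[40,-25,60,-75,-8],[40,-25,60,-75,-10],[40,-25,60,-75,-10],[40,-25,60,-75,-10]]])

```text
time: 17.82
position: [739.7, -24.8, 122.1]
orientation: [-3.141, -0.001, 3.095]
ft_force: [-1.3, 0.8, -0.2]
finger_gap: 40.2
grasp_force: 0.0
```

```bash
python3 - <<'E'
from h import *
s=robot.observe(); print(s['time'],s['position'],s['orientation'],s['ft_force'],s['qpos'])
w=save('wrist','w6'); c=cv2.resize(w[20:260,180:460,::-1],(700,600),interpolation=cv2.INTER_CUBIC);cv2.imwrite('pics/w6c.png',c)
E
```

```text
17.825 [739.66604211 -24.78026468 122.10146494] [-3.14119535e+00 -5.48964155e-04  3.09530688e+00] [-1.29737171  0.80826984 -0.21300858] [ 0.27461292  0.70987772 -0.48915108  1.43058749  0.35314692  1.08930487
  1.24615341]
```

View pics/w6c.png

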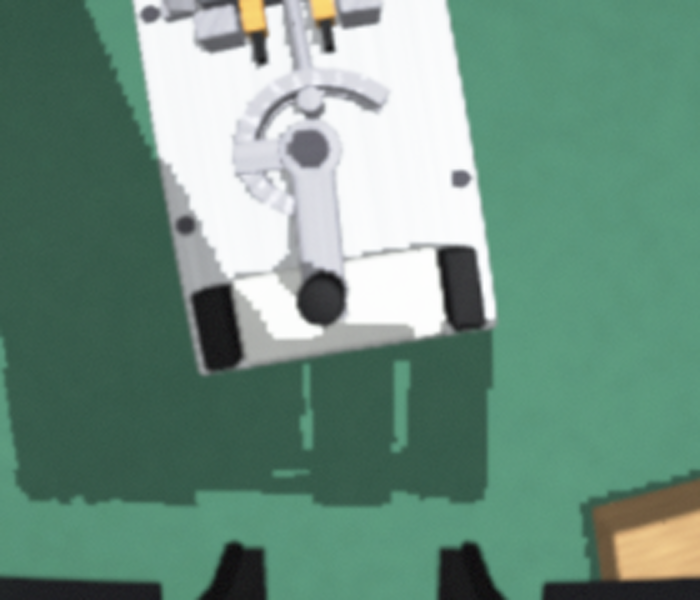

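The hook has swung around the T-bar at (310,98). The post top is at (321,299) and the hub at (308,150), so the cam is at about 1.6. I'm regripping with the pads closing tangentially.

```bash
python3 - <<'E'
from h import *
s=robot.observe(); Rm=R.from_euler('xyz',s['orientation']).as_matrix()
for n,u,v,z in(('tbar',310,98,33),('hub',308,150,42),('post',321,299,78)):
    p=onz('wrist',180+u/2.5,20+v/2.5,z); print(n,p,(Rm.T@(p-s['position'])).round(1),p[:2]-[633.2,-33])
E
```

```text
tbar [615.7 -31.8  33. ] [123.6 -12.7  89.2] [-17.5   1.2]
hub [633.8 -32.7  42. ] [105.5 -12.8  80.2] [0.6 0.3]
post [677.5 -29.5  78. ] [62.  -7.6 44.2] [44.3  3.5]
```

Request:
drive_tool(series=[[[40,61.5,-7.6,0,0],[40,61.5,-7.6,0,0],[40,61.5,-7.6,25,0],[40,61.5,-7.6,55,0],[40,61.5,-7.6,70,0],[40,61.5,-7.6,75.5,0],[40,61.5,-7.6,75.5,0],[0,61.5,-7.6,75.5,0],[0,61.5,-7.6,75.5,0],[0,61.5,-7.6,75.5,0],[0,61.5,-7.6,75.5,0],[0,61.5,-7.6,75.5,0]]], newtons=30)

```text
time: 19.38
position: [678.4, -29.6, 47.2]
orientation: [-3.141, 0.001, 3.098]
ft_force: [-0.7, -1.5, 1.5]
finger_gap: 12.9
grasp_force: 30.0
```

```bash
sed -i 's/633.2,-33/633.6,-32.8/' arc.py; python3 arc.py 5 8
```

```text
File "arc.py", line 3
    C=np.array([633.6,-32.8.]);g=float(sys.argv[3]) if len(sys.argv)>3 else 0
                            ^
SyntaxError: invalid syntax
```

```bash
sed -i 's/32.8\./32.8/' arc.py; python3 arc.py 5 8
```

```text
r 44.954240094348194 cam 1.6119362304013456 push -1.4886104671236973 radial -0.8058520899749866 z 47.16983760233179 t 19.375
5.0 -0.3 -3.9; 10.0 -0.3 -7.8; 15.0 0.1 -11.7; 20.0 0.9 -15.6; 25.0 2.0 -19.4; 30.0 3.4 -23.0; 35.0 5.1 -26.6; 40.0 7.1 -29.9;
```

Request:
drive_tool(series=[[[0,-0.3,-3.9,0,1],[0,-0.3,-7.8,0,2],[0,0.1,-11.7,0,3],[0,0.9,-15.6,0,4],[0,2,-19.4,0,5],[0,3.4,-23,0,6],[0,3.4,-23,0,6],[0,3.4,-23,0,6]]])

```text
time: 20.38
position: [674.1, -52.3, 47.1]
orientation: [3.141, 0.001, 2.576]
ft_force: [-0.4, -1.0, 3.3]
finger_gap: 13.3
grasp_force: 30.0
```

```bash
python3 arc.py 5 8
```

```text
r 44.93763160388603 cam 2.1312441588941837 push -1.0671877600043593 radial 0.03150735073398036 z 47.1406223515598 t 20.375
5.0 -0.4 -3.9; 10.0 -0.3 -7.8; 15.0 0.1 -11.7; 20.0 0.8 -15.6; 25.0 1.9 -19.4; 30.0 3.3 -23.0; 35.0 5.0 -26.6; 40.0 7.0 -30.0;
```

Request:
drive_tool(series=[[[0,-0.4,-3.9,0,1],[0,-0.3,-7.8,0,2],[0,0.1,-11.7,0,3]]])

```text
time: 20.75
position: [668.1, -61.6, 47.1]
orientation: [3.14, 0.001, 2.311]
ft_force: [0.9, -0.0, 3.0]
finger_gap: 12.9
grasp_force: 30.0
```

```bash
python3 arc.py 2.5 8
```

```text
r 44.97129527653709 cam 2.37883361960267 push 0.5770008958376837 radial 0.7419832276492184 z 47.13623203369523 t 20.75
2.5 -0.2 -1.9; 5.0 -0.4 -3.9; 7.5 -0.4 -5.9; 10.0 -0.4 -7.8; 12.5 -0.3 -9.8; 15.0 -0.1 -11.7; 17.5 0.2 -13.7; 20.0 0.6 -15.6;
```

Request:
drive_tool(series=[[[0,-0.2,-1.9,0,0.5],[0,-0.4,-3.9,0,1],[0,-0.4,-5.9,0,1.5],[0,-0.4,-7.8,0,2]]])

```text
time: 21.25
position: [662.3, -67.4, 47.1]
orientation: [3.141, 0.0, 2.136]
ft_force: [0.4, 0.7, 4.8]
finger_gap: 12.9
grasp_force: 30.0
```

```bash
python3 arc.py 2.5 4
```

```text
r 44.98577046897019 cam 2.5612509742908145 push 0.7219738776216639 radial -0.2576356077929589 z 47.13004082161161 t 21.25
2.5 -0.2 -2.0; 5.0 -0.3 -3.9; 7.5 -0.4 -5.9; 10.0 -0.3 -7.8;
```

Request:
drive_tool(series=[[[0,-0.2,-2,0,0.5],[0,-0.3,-3.9,0,1]]])

```text
time: 21.5
position: [659.1, -69.9, 47.1]
orientation: [3.141, 0.0, 2.048]
ft_force: [1.4, -0.2, 4.9]
finger_gap: 12.7
grasp_force: 30.0
```

```bash
python3 arc.py 2.5 2
```

```text
r 45.02129106226831 cam 2.650615157791753 push 1.0424150326896588 radial 1.0051991809468663 z 47.141646186733325 t 21.5
2.5 -0.2 -2.0; 5.0 -0.3 -3.9;
```

Request:
drive_tool(series=[[[0,-0.2,-2,0,0.5],[0,-0.3,-3.9,0,1]]])

```text
time: 21.75
position: [655.8, -71.9, 47.1]
orientation: [3.141, 0.0, 1.961]
ft_force: [1.3, 0.9, 4.3]
finger_gap: 13.0
grasp_force: 30.0
```

```bash
python3 arc.py 2.5 2
```

```text
r 44.989922983340456 cam 2.7380941630455418 push 1.5656808547361145 radial -0.10306184641334223 z 47.12001047330584 t 21.75
2.5 -0.2 -2.0; 5.0 -0.3 -3.9;
```

Request:
drive_tool(series=[[[0,-0.2,-2,0,0.5],[0,-0.3,-3.9,0,1]]])

```text
time: 22.0
position: [652.3, -73.7, 47.1]
orientation: [3.141, 0.0, 1.874]
ft_force: [1.4, -0.2, 4.7]
finger_gap: 13.4
grasp_force: 30.0
```

```bash
python3 arc.py 2.5 2
```

```text
r 44.95417481039567 cam 2.825411498151641 push 1.1871500068724274 radial 0.7298071003914924 z 47.10498372734038 t 22.0
2.5 -0.2 -1.9; 5.0 -0.4 -3.9;
```

Request:
drive_tool(series=[[[0,-0.2,-2,0,0.5],[0,-0.3,-3.9,0,1]]])

```text
time: 22.25
position: [648.7, -75.2, 47.1]
orientation: [3.141, 0.0, 1.786]
ft_force: [0.8, 0.5, 3.7]
finger_gap: 13.1
grasp_force: 30.0
```

```bash
python3 arc.py 2.5 2
```

```text
r 45.0070393588298 cam 2.9120969450495227 push 0.9208950522109648 radial -0.18152718114128436 z 47.09859715449197 t 22.25
2.5 -0.2 -2.0; 5.0 -0.3 -3.9;
```

Request:
drive_tool(series=[[[0,-0.2,-2,0,0.5]]])

```text
time: 22.38
position: [646.9, -75.8, 47.1]
orientation: [3.14, 0.0, 1.743]
ft_force: [1.5, 0.3, 5.3]
finger_gap: 13.0
grasp_force: 30.0
```

```bash
python3 arc.py 2.5 2
```

```text
r 44.99401808916401 cam 2.9531379392908663 push 1.5244496980971858 radial 0.15825594357610576 z 47.133494449632416 t 22.375
2.5 -0.2 -2.0; 5.0 -0.3 -3.9;
```

Request:
drive_tool(series=[[[0,-0.2,-2,0,0.5],[0,-0.3,-3.9,0,1]]])

```text
time: 22.62
position: [643.2, -76.8, 47.1]
orientation: [3.14, 0.0, 1.655]
ft_force: [2.4, 0.2, 4.8]
finger_gap: 13.3
grasp_force: 30.0
```

```bash
python3 arc.py 2.5 2
```

```text
r 45.019270131167744 cam 3.0390510842230785 push 2.4054321211044343 radial 0.3158013321370952 z 47.104518400952045 t 22.625
2.5 -0.2 -2.0; 5.0 -0.3 -3.9;
```

Request:
drive_tool(series=[[[0,-0.2,-2,0,0.5]]])

```text
time: 22.75
position: [641.2, -77.2, 47.1]
orientation: [3.14, 0.0, 1.612]
ft_force: [2.4, 1.0, 4.8]
finger_gap: 13.1
grasp_force: 30.0
```

```bash
python3 arc.py 2.5 2
```

```text
r 45.037147265777236 cam 3.083874811102388 push 2.487042277663517 radial -0.59867433374562 z 47.076456791434296 t 22.75
2.5 -0.2 -2.0; 5.0 -0.3 -3.9;
```

Request:
drive_tool(series=[[[0,-0.2,-2,0,0.5]]])

```text
time: 22.88
position: [639.3, -77.5, 47.1]
orientation: [3.14, -0.0, 1.568]
ft_force: [2.7, 0.6, 4.7]
finger_gap: 13.2
grasp_force: 30.0
```

```bash
python3 arc.py 2.5 2
```

```text
r 45.08743477944098 cam 3.125747950609949 push 2.7945885216591932 radial -0.22900370667588352 z 47.10977079926522 t 22.875
2.5 -0.1 -2.0; 5.0 -0.3 -3.9;
```

Request:
drive_tool(series=[[[0,-0.2,-2,0,0.5]]])

```text
time: 23.0
position: [637.5, -77.6, 47.1]
orientation: [3.14, -0.0, 1.525]
ft_force: [3.3, 1.6, 3.4]
finger_gap: 13.1
grasp_force: 30.0
```

```bash
python3 arc.py 2.5 2
```

```text
r 45.01527183232726 cam 3.167169087181125 push 3.3854866236876435 radial -1.3084458256736666 z 47.093974159506224 t 23.0
2.5 -0.2 -2.0; 5.0 -0.3 -3.9;
```

Request:
drive_tool(series=[[[0,-0.2,-2,0,0.5]]])

```text
time: 23.12
position: [635.5, -77.9, 47.1]
orientation: [3.139, -0.0, 1.481]
ft_force: [5.1, 0.3, 3.7]
finger_gap: 13.0
grasp_force: 30.0
```

```bash
python3 arc.py 2.5 2
```

```text
r 45.09907797266562 cam 3.210320701405384 push 5.06044636278413 radial -0.06720445350180662 z 47.101225379078315 t 23.125
2.5 -0.1 -2.0; 5.0 -0.3 -3.9;
```

Push force rose from a flat ~1.2 N to 5.1 N, about +3.9 N, so it's firm. I'm letting go.

Request:
drive_tool(series=[[[30,0,0.5,0,0],[40,0,0.5,0,0],[40,0,0.5,0,0],[40,0,0.5,-15,0],[40,0,0.5,-50,0],[40,0,0.5,-80,0],[40,-60,0.5,-80,0],[40,-60,0.5,-80,0],[40,-60,0.5,-80,0]]])

```text
time: 24.25
position: [629.8, -137.9, 127.4]
orientation: [3.141, -0.0, 1.482]
ft_force: [-0.2, 0.2, 0.2]
finger_gap: 39.9
grasp_force: 0.0
```

```bash
python3 - <<'E'
from h import *
s=robot.observe(); print(s['time'],s['position'],s['orientation'],s['ft_force'])
w=save('wrist','w7'); Rm=R.from_euler('xyz',s['orientation']).as_matrix()
c=robot.get_calibration('wrist');K=c['intrinsics']
hsv=cv2.cvtColor(w,cv2.COLOR_RGB2HSV)
for nm,m in(('black',(hsv[...,2]<55)),('brass',cv2.inRange(hsv,(12,120,120),(28,255,255))>0)):
    m=m.copy(); m[235:]=0
    n,l,st,ce=cv2.connectedComponentsWithStats(m.astype(np.uint8))
    for i in range(1,n):
        if st[i,4]>25: print(nm,st[i],ce[i].round(1),'z62',onz('wrist',*ce[i],70),'z20',onz('wrist',*ce[i],25))
E
```

```text
24.25 [ 629.78243533 -137.92796209  127.35379264] [ 3.14136101e+00 -4.13907443e-04  1.48222341e+00] [-0.19446447  0.18128007  0.17212026]
black [348  17  33  18 399] [364.2  26. ] z62 [672.6   3.8  70. ] z20 [680.1  15.9  25. ]
black [ 171   74   71   67 2140] [209.  107.8] z62 [556.2 -43.8  70. ] z20 [539.8 -41.4  25. ]
black [263  78  11   5  32] [268.2  80.1] z62 [602.1 -30.1  70. ] z20 [595.1 -24.9  25. ]
black [367 112  34  16 405] [382.8 119.3] z62 [680.3 -64.9  70. ] z20 [689.3 -66.8  25. ]
black [314 129  17  21 258] [321.4 139.9] z62 [635.5 -76.6  70. ] z20 [635.3 -80.9  25. ]
black [538 224  59  11 443] [566.  230.3] z62 [ 870.4 -172.3   70. ] z20 [ 918.4 -196.2   25. ]
brass [247  77  16  12 135] [254.4  82.6] z62 [592.1 -30.6  70. ] z20 [583.  -25.4  25. ]
brass [253 104  16  10 109] [260.1 108.6] z62 [594.3 -49.8  70. ] z20 [585.7 -48.6  25. ]
brass [ 58 230  36   5 114] [ 76.6 232.4] z62 [ 388.5 -132.5   70. ] z20 [ 337.7 -148.3   25. ]
```

The post stayed put, at cam about 3.21, and the contacts are pressed in about 3 mm. The rise over the steady contact level may be a bit under 3 N, so I'll regrip and confirm it's firm with one or two small steps.

Request:
drive_tool(series=[[[40,60,0,0,0],[40,60,0,0,0],[40,60,0,40,0],[40,60,0,70,0],[40,60,0,80,0],[40,60,0,80,0],[0,60,0,80,0],[0,60,0,80,0],[0,60,0,80,0],[0,60,0,80,0],[0,60,0,80,0]]])

```text
time: 25.68
position: [635.9, -78.0, 47.4]
orientation: [3.14, -0.0, 1.483]
ft_force: [0.9, -0.3, 3.2]
finger_gap: 12.9
grasp_force: 30.0
```

```bash
python3 arc.py 2.5 3
```

```text
r 45.212448246365426 cam 3.202348131692431 push 0.8430332735916326 radial 0.3371210205793753 z 47.41786179168206 t 25.675
2.5 -0.0 -2.0; 5.0 -0.2 -3.9; 7.5 -0.2 -5.9;
```

Request:
drive_tool(series=[[[0,0,-1,0,0.2],[0,0,-1.5,0,0.3]]])

```text
time: 25.92
position: [635.3, -78.0, 47.4]
orientation: [3.138, 0.0, 1.457]
ft_force: [4.2, -1.9, 1.3]
finger_gap: 13.2
grasp_force: 30.0
```

```bash
python3 arc.py 2.5 3
```

```text
r 45.22551406903348 cam 3.2151461436776994 push 4.169363491362545 radial 2.066899467750668 z 47.39534952478966 t 25.925
2.5 -0.0 -2.0; 5.0 -0.2 -3.9; 7.5 -0.3 -5.9;
```

Request:
drive_tool(series=[[[0,0,-0.6,0,0.1],[0,0,-1.2,0,0.2]]])

```text
time: 26.18
position: [634.4, -78.0, 47.4]
orientation: [3.137, 0.0, 1.439]
ft_force: [4.6, -1.0, 0.4]
finger_gap: 13.2
grasp_force: 30.0
```

```bash
python3 arc.py 2.5 3
```

```text
r 45.23775941991611 cam 3.2365874800874286 push 4.571353702814888 radial 1.0986566185804774 z 47.4292425843416 t 26.175
2.5 -0.0 -2.0; 5.0 -0.2 -3.9; 7.5 -0.3 -5.9;
```

Request:
drive_tool(series=[[[0,0,-0.7,0,0.1],[0,0,-1.4,0,0.2]]])

```text
time: 26.42
position: [633.3, -78.0, 47.4]
orientation: [3.137, 0.0, 1.421]
ft_force: [6.5, -1.1, -0.4]
finger_gap: 12.9
grasp_force: 30.0
```

```bash
python3 arc.py 2.5 3
```

```text
r 45.234370903413456 cam 3.259629579404062 push 6.516416472086288 radial 1.048739114131116 z 47.428236424873134 t 26.425
2.5 -0.0 -2.0; 5.0 -0.2 -3.9; 7.5 -0.2 -5.9;
```

6.5 N is more than 3 N over any plausible contact level, so it's firm. Releasing and backing away.

Request:
drive_tool(series=[[[30,0,1.5,0,0],[40,0,1.5,0,0],[40,0,1.5,0,0],[40,0,1.5,-15,0],[40,0,1.5,-50,0],[40,0,1.5,-85,0],[40,-60,1.5,-100,0],[40,-60,1.5,-100,0],[40,-60,1.5,-100,0],[40,-60,1.5,-100,0]]])

```text
time: 27.68
position: [623.7, -135.3, 146.6]
orientation: [-3.141, -0.001, 1.424]
ft_force: [0.4, 0.6, 0.6]
finger_gap: 39.7
grasp_force: 0.0
```

```bash
python3 - <<'E'
from h import *
s=robot.observe(); print(s['time'],s['position'],s['ft_force'],s['dq'].round(3))
w=save('wrist','w8'); hsv=cv2.cvtColor(w,cv2.COLOR_RGB2HSV)
for nm,m in(('black',(hsv[...,2]<55)),('brass',cv2.inRange(hsv,(12,120,120),(28,255,255))>0)):
    m=m.copy(); m[235:]=0
    n,l,st,ce=cv2.connectedComponentsWithStats(m.astype(np.uint8))
    for i in range(1,n):
        if st[i,4]>60 and 200<ce[i][0]<400: print(nm,st[i,4],ce[i].round(1),'z70',onz('wrist',*ce[i],70),'z25',onz('wrist',*ce[i],25))
E
```

```text
27.675 [ 623.70528778 -135.34432424  146.64405266] [0.36417835 0.57664707 0.63368863] [-0.004  0.006  0.     0.     0.002  0.001  0.001]
black 308 [358.8  31.4] z70 [673.2   3.3  70. ] z25 [680.4  14.3  25. ]
black 1888 [217.8 115.6] z70 [554.7 -44.4  70. ] z25 [539.6 -42.5  25. ]
black 351 [380.5 117.3] z70 [680.4 -65.9  70. ] z25 [689. -68.  25.]
black 221 [322.1 140.3] z70 [633.1 -77.9  70. ] z25 [632.7 -82.3  25. ]
brass 114 [259.4  89.7] z70 [591.4 -31.1  70. ] z25 [583.2 -26.6  25. ]
brass 88 [266.2 113.9] z70 [593.6 -50.7  70. ] z25 [585.8 -49.9  25. ]
```

The post is at (633.1, -77.9), so the cam is holding at about 3.26, and the gripper is clear of everything.

```bash
python3 -c "
from bench import robot
print(robot.close_job())"
```

```text
the job is handed in; nothing more can be done
None
```

The job is handed in: the adapter is in the guide with its T-bar in the hook, and the cam is locked at about 3.26 rad, where the push on the post rose to 6.5 N (firm). The gripper is clear and the bystanders were not touched. The hook's pull was judged only by feel at the post, and the hand-in gave no verdict.

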